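# Hold the test pot's bayonet cap at the vent mark

## Robot

A 7-joint arm with a two-finger parallel gripper is mounted at the origin on the work surface; the furniture and walls round the work are solid. World frame = base frame: x ahead of the robot, y to its left, z up, the work surface at z = 0. Lengths are in m, angles in rad, forces in N, time in s.
With the tool pointing down it reaches from about 0.4 to 0.85 m from the base axis. Payload 10.4 kg.
Tool frame: the origin (TCP) lies between the finger pads, 19 mm behind the fingertips; this is the grasp point; z points along the fingers, y is the line along which they close (so a half turn about z gives the same grasp; the last joint's range is limited). The gripper opens to 85 mm and grips with 20 to 120 N. Pads are 22 mm wide; open, the fingers measure 114 mm over their backs; the gripper's body (76 mm by 85 mm) begins 54 mm behind the grasp point. The pads swing forward as they close: fully open they stand 13 mm farther back than shut.
Start: joints at [1.299, 0.332, -0.065, 1.46, 0.022, 1.35, -0.088], TCP at [0.154, -0.606, 0.25] pointing down, gripper open.
Joint ranges: [-2.6, 2.6], [-0.5, 2.12], [-1.47, 1.34], [0.16, 2.42], [-1.27, 4.41], [0.06, 2.06], [-2.6, 2.6]. Speed limits (rad/s): [2.22, 2.22, 2.79, 2.79, 3.14, 3.14, 3.14].

## Interface

Orientations are given as a unit quaternion [x, y, z, w].
In Python, from workcell import manip gives the robot as it stands.
- The arm moves only by the tool tcp_steps, called after "Request:" as a command line: name --argument value ..., lists and objects as JSON in quotes. Schema: {"type":"object","properties":{"increments":{"type":"array","items":{"type":"array","prefixItems":[{"type":"array","items":{"type":"number"},"minItems":3,"maxItems":3},{"type":"array","items":{"type":"number"},"minItems":3,"maxItems":3},{"type":"number"}],"minItems":3,"maxItems":3},"minItems":1,"maxItems":20},"grip_force":{"type":"number"},"only":{"type":"string"},"quiet":{"type":"boolean"},"lines":{"type":"string"}},"required":["increments"],"additionalProperties":false}. increments is a list of rows, 1 to 20 of them, each written [[rx, ry, rz], [dx, dy, dz], opening]: a rotation vector rx, ry, rz in units of 0.1 rad, then dx, dy, dz in units of 20 mm, then the opening from 0.0 (shut) to 1.0 (fully open); each row is the pose to reach, as a shift and turn from the pose commanded when the call began, along the tool's axes at that moment; what a row does not reach only later rows make up. A row lasts 1/8 s, in which the tool goes at most 0.0625 m and 0.188 rad, less where a joint would pass 70% of its speed; a pose out of reach is approached as far as the arm can. The fingers move at their own pace and stop on an object; grip_force is the grip in N (left out, the last holds). Time passes only in rows, so rows that do not move let the fingers close. The tool returns the time, the measured TCP pose, the force, the opening and the grip force at its end. only (a regular expression) keeps the lines of the reply that match it, lines (a string "A,B") keeps lines A to B, and quiet returns only ok. Input that does not fit is refused with a message, and nothing moves.
- manip.get_obs(): the state, without advancing time (a new reading comes with each control period).
- manip.camera(name): name is "scene" or "side" or "wrist"; returns the picture (420x560x3 uint8, blue, green, red); there is no depth.
- manip.calibration(name): a dict with "fx", "fy", "cx", "cy" (pixels), "k1" (the pictures are not rectified: a ray, as slopes to the right and down, at radius r is drawn at 1 + k1 r^2 times it, then the intrinsics apply), "world_from_camera" (4x4, takes a point from camera to world coordinates); the wrist camera has in their place "tool_from_camera" (4x4, takes a point from camera to tool coordinates, whose origin is the TCP and whose axes are the flange's). Camera axes: x right, y up, looking along -z (the intrinsics and any distortion apply to the point x, -y, -z); pixel columns grow to the right and rows downward; lengths in m; the calibration is good to about 2 mm. A picture is of the moment at which its call begins: read the wrist's pose just before it. calibration takes no time and is no camera call.
- manip.hand_in(): hands the job in; it is judged then, once.
The state is a dict: "clock": time; "joint_pos": joint angles; "joint_velocities": joint speeds; "tau": joint torques, N m; "position": TCP position; "ee_rot": TCP orientation; "ft_force": force on the tool from outside, world axes, zero at the start; "torque": the same for the moment, N m; "grip_width": opening from 0.0 (shut) to 1.0 (fully open); "grasp_force": force on a finger pad.
Only numpy, scipy, OpenCV 4.12 (cv2) and the standard library are available. Lean on these libraries where they do the work, as an engineer would, in place of code of your own. Each camera call takes 0.05 s, during which the arm holds its last target. There are 200 camera calls.

## Task

Vent the leak-test pot: pick up the orange bayonet cap by its grip bar and set it down into the raised mouth of the aluminium pot, its two lugs through the two slots (white lines on the cap at the black marks on the rim), until its flange lies on the rim. Then turn it clockwise, seen from above, one eighth of a turn, so that its white lines point at the green vent marks, and never on to the red lock marks; a spring inside turns the cap back, so finish still gripping the cap and holding it at the green marks. Leave the valve head, the grease pot and the roll of tape where they stand.

Things in the scene. Friction and masses are not known exactly. Their poses are not given: they have to be found in the camera images.
- cap: Loose orange bayonet cap, 0.1 to 0.25 kg, upright on the table. Origin: centre of the underside, z up. Plug 28 mm in diameter, z 0 to 24; at its foot two lugs along +x and -x, 44 mm over both, 10 wide, z 0 to 7; flange 58 mm in diameter, z 24 to 32; grip bar 46 long (x), 18 wide (y), z 32 to 64: pinch its 18 mm. White lines along x show where the lugs are. A half turn about z gives the same cap.
- cap_grip (a point): Point on the cap's axis inside the grip bar, 52 mm above the underside, 12 mm below the bar's top: a good place for the TCP. Axes as cap.
- test_pot: Fixed aluminium leak-test pot, foot 96 mm and neck 76 mm in diameter, 90 mm tall. Origin: centre of its foot on the table, z up. A brass port sticks out low on its +y side. Black marks on the rim at +x and -x, where the slots are; from them, clockwise seen from above, green vent marks at 45 degrees and red lock marks at 80 degrees. A half turn about z gives the same pot mouth.
- pot_mouth (a point): Centre of the round 32 mm mouth at the rim, 90 mm above the table; axes as test_pot. Two slots along +x and -x, 15 mm wide, 50 mm over both, through a lip 13 mm thick. With the cap fully in, flange on the rim, the cap's origin is 24 mm below this point; turned, its lugs have 4 mm of play up and down under the lip. Stops prevent an anticlockwise turn.
- spring_ring (a joint): Turn (rad) of the sprung ring in the pot that the cap's lugs push: 0 at rest, growing clockwise seen from above, at most 1.45. It moves after about 0.11 rad of free play, so it reads about 0.67 with the cap at the green marks. It pushes back with 0.06 N m at first, 0.14 N m at the green marks, and turns the cap back when let go.
- valve_head: Bystander: valve head with black cap, 50 mm wide, 120 mm tall, standing on the table; origin at the centre of its underside.
- grease_pot: Bystander: small white pot with a blue screw lid, 45 mm wide, 52 mm tall; origin at the centre of its underside.
- green_tape: Bystander: roll of green tape lying flat, 90 mm wide, 19 mm tall; origin at the centre of its underside.

How it is judged:
By the outcome, as a careful person would: the job done as asked, in the order asked, and still so for the second after the job is handed in, while the arm keeps its last pose, push and grip.
It also fails if it takes over 40 s, if anything falls off the work surface, if the arm or the gripper's body presses on something with over 40 N, if the wrist force passes 120 N, or if a joint passes its speed limit or range.

## Working session

There is one attempt and no reset: what is moved stays moved. The work goes in short steps, Python scripts to look and compute and a tool call to move; the robot and the scene stay as the last step left them, time stands still between calls to the robot, and variables do not carry over. Pictures are saved under pics/ and viewed, at most 10 in all, crops included, and the job is handed in when it is done.

```bash
ls; mkdir -p pics; python3 - <<'E'
from workcell import manip
import cv2
o=manip.get_obs();print({k:o[k] for k in('clock','position','ee_rot','grip_width','ft_force')})
for n in("scene","side","wrist"):
    cv2.imwrite(f"pics/{n}0.png",manip.camera(n));print(n,manip.calibration(n))
a=[cv2.imread(f"pics/{n}0.png") for n in("scene","side")]
E
```

```text
pics
workcell.py
{'clock': 0.0, 'position': array([ 0.1538003 , -0.60543279,  0.24921299]), 'ee_rot': array([ 9.92270842e-01,  1.24089007e-01, -1.30648116e-04, -6.91558363e-04]), 'grip_width': 0.9987313840883305, 'ft_force': array([-0.01809216,  0.6627912 , -0.28449069])}
scene {'fx': 535.715623750096, 'fy': 535.715623750096, 'cx': 282.66043157897343, 'cy': 209.0173250292367, 'k1': -0.17151917618921855, 'world_from_camera': array([[-0.6239656 ,  0.51101518, -0.59121097, -0.20719403],
       [-0.78140538, -0.41625296,  0.46490763,  0.66186474],
       [-0.00851846,  0.75206181,  0.65903754,  0.98054404],
       [ 0.        ,  0.        ,  0.        ,  1.        ]])}
side {'fx': 389.05944703544077, 'fy': 389.05944703544077, 'cx': 274.7939496868013, 'cy': 209.09677253836892, 'k1': -0.08933490701096121, 'world_from_camera': array([[-9.88189728e-01,  1.01335089e-01, -1.14944598e-01,
         4.33270735e-01],
       [-1.53232951e-01, -6.49319302e-01,  7.44918860e-01,
         8.31044615e-01],
       [ 8.50673245e-04,  7.53734465e-01,  6.57178539e-01,
         7.78811688e-01],
       [ 0.00000000e+00,  0.00000000e+00,  0.00000000e+00,
         1.00000000e+00]])}
wrist {'fx': 315.89136211819164, 'fy': 315.89136211819164, 'cx': 277.8875077928079, 'cy': 208.489242957897, 'k1': 0.023018883280251083, 'tool_from_camera': array([[-5.70693213e-04,  9.56456952e-01,  2.91872873e-01,
         7.40808079e-02],
       [ 9.99999674e-01,  3.78884209e-04,  7.13689452e-04,
        -5.40335978e-04],
       [ 5.72027215e-04,  2.91873185e-01, -9.56456856e-01,
        -1.23571947e-01],
       [ 0.00000000e+00,  0.00000000e+00,  0.00000000e+00,
         1.00000000e+00]])}
```

View pics/scene0.png

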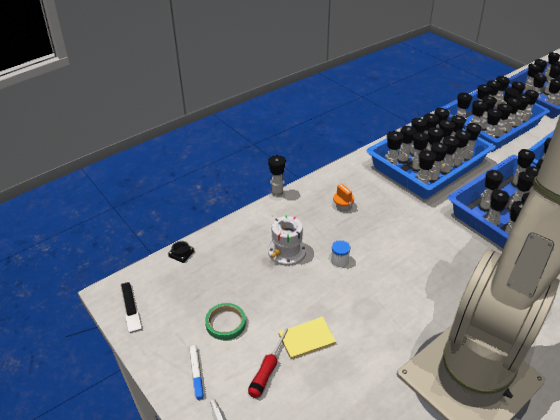

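View pics/side0.png

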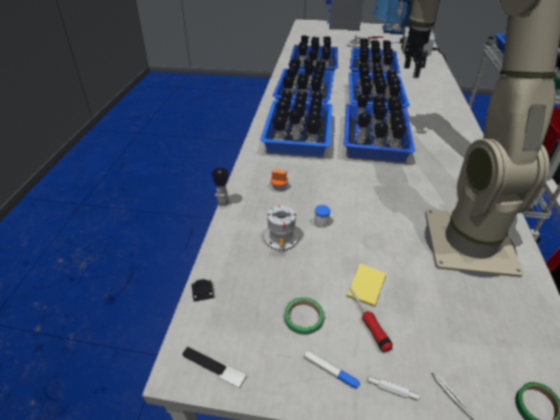

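The scene view shows the cap at (344,198), pot at (287,228), valve head at (277,175) and grease pot at (341,255). In the side view, the cap is at (280,180) and the pot rim at (282,215).

```bash
cat > h.py <<'E'
import numpy as np, cv2
from scipy.spatial.transform import Rotation as R
from workcell import manip
def cam(n,o=None):
    c=manip.calibration(n)
    if n=="wrist":
        T=np.eye(4);T[:3,:3]=R.from_quat(o["ee_rot"]).as_matrix();T[:3,3]=o["position"]
        return c,T@c["tool_from_camera"]
    return c,c["world_from_camera"]
def plane(n,uv,z,o=None):
    c,T=cam(n,o);K=np.array([[c["fx"],0,c["cx"]],[0,c["fy"],c["cy"]],[0,0,1]])
    p=cv2.undistortPoints(np.array([[uv]],float),K,np.array([c["k1"],0,0,0]))[0,0]
    d=T[:3,:3]@np.array([p[0],-p[1],-1]);return T[:3,3]+d*(z-T[2,3])/d[2]
def tool(o,p): # world point -> tool-frame shift
    return R.from_quat(o["ee_rot"]).inv().apply(np.array(p)-o["position"])
E
python3 - <<'E'
from h import *
np.set_printoptions(precision=4,suppress=True)
for n,l in {"scene":[("cap flange",(344,200),.03),("pot rim",(287,227),.09),("valve base",(278,191),0),("grease top",(341,248),.05)],"side":[("cap flange",(280,182),.03),("pot rim",(282,214),.09),("valve",(223,202),0),("grease",(322,211),.05)]}.items():
    for a,uv,z in l: print(n,a,plane(n,uv,z))
o=manip.get_obs();print(R.from_quat(o["ee_rot"]).as_matrix());
for p in [(.5,-.15,.25),(.55,0,.25)]:print(tool(o,p))
E
```

```text
scene cap flange [ 0.5685 -0.1628  0.03  ]
scene pot rim [0.5332 0.0668 0.09  ]
scene valve base [ 0.7427 -0.0687  0.    ]
scene grease top [ 0.4251 -0.0149  0.05  ]
side cap flange [ 0.568  -0.1501  0.03  ]
side pot rim [0.5318 0.0669 0.09  ]
side valve [ 0.7341 -0.0601  0.    ]
side grease [ 0.4271 -0.0076  0.05  ]
[[ 0.9692  0.2462 -0.0003]
 [ 0.2462 -0.9692  0.001 ]
 [-0.     -0.0011 -1.    ]]
[ 0.4477 -0.3563 -0.0002]
[ 0.5331 -0.4893 -0.0001]
```
Cap ~ (0.568,-0.155), pot (0.532,0.067). Tool x = world (0.969,0.246). Wrist camera is mounted +x 74mm of tool, looking tilted inward(?): camera looks along -z cam = (-0.29, 0,0.956) in tool: toward tool -x. So it looks at the TCP. Good: camera at 124 mm behind TCP; at TCP +0.25 height, camera 0.37 high.

Units first: shifts go in units of 20 mm and turns go in units of 0.1 rad. So 0.511 m is 25.55, -0.02 m is -1.

Request:
tcp_steps --increments '[[[0, 0, 0], [25.55, -20.15, -1], 1], [[0, 0, 0], [25.55, -20.15, -1], 1], [[0, 0, 0], [25.55, -20.15, -1], 1], [[0, 0, 0], [25.55, -20.15, -1], 1], [[0, 0, 0], [25.55, -20.15, -1], 1], [[0, 0, 0], [25.55, -20.15, -1], 1], [[0, 0, 0], [25.55, -20.15, -1], 1], [[0, 0, 0], [25.55, -20.15, -1], 1], [[0, 0, 0], [25.55, -20.15, -1], 1], [[0, 0, 0], [25.55, -20.15, -1], 1], [[0, 0, 0], [25.55, -20.15, -1], 1], [[0, 0, 0], [25.55, -20.15, -1], 1], [[0, 0, 0], [25.55, -20.15, -1], 1]]'

```text
clock: 1.78
position: [0.5494, -0.0904, 0.2697]
ee_rot: [0.992, 0.124, -0.0, 0.0]
ft_force: [0.4, -0.1, -0.3]
grip_width: 0.993
grasp_force: 0.0
```

```bash
python3 - <<'E'
from h import *
o=manip.get_obs();print(o["clock"],o["position"],o["joint_pos"]);im=manip.camera("wrist");cv2.imwrite("pics/w1.png",im)
import pickle;pickle.dump(o,open("o1.pkl","wb"))
cv2.imwrite("pics/w1b.png",cv2.resize(im,(800,600),interpolation=cv2.INTER_CUBIC))
E
```

```text
1.775 [ 0.54944236 -0.09043472  0.26968782] [ 0.57729581  0.2200429  -0.57435746  1.59027214  0.12188033  1.36794188
 -1.33379113]
```

View pics/w1b.png

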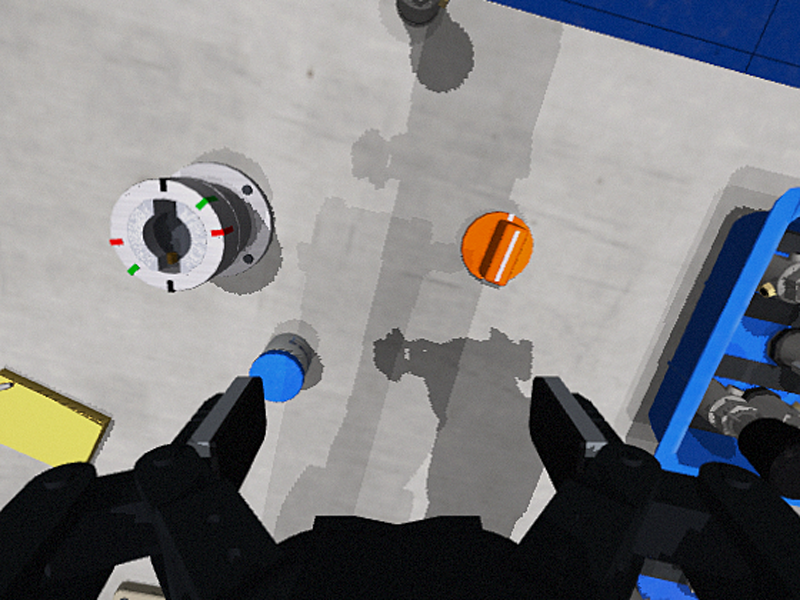

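The wrist view shows the pot rim centred near (168,235), with black marks at (163,184) and (171,287). The cap is at (497,248), its bar running steeply up to the right. I'll enlarge both.

```bash
python3 - <<'E'
import cv2,numpy as np
im=cv2.imread("pics/w1.png")
a=im[115:215,70:170];b=im[135:211,310:386]
cv2.imwrite("pics/w1c.png",np.hstack([cv2.resize(a,(400,400),interpolation=cv2.INTER_CUBIC),cv2.resize(b,(400,400),interpolation=cv2.INTER_CUBIC)]))
E
```

```text
(no output)
```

View pics/w1c.png

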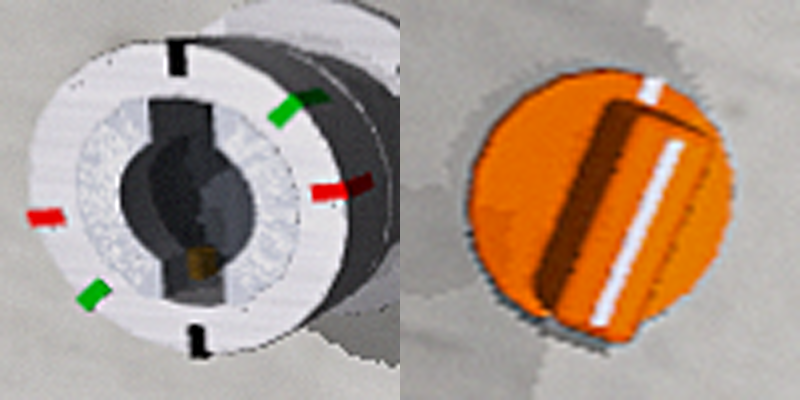

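```bash
python3 - <<'E'
from h import *;import pickle
np.set_printoptions(precision=4,suppress=True)
o=pickle.load(open("o1.pkl","rb"))
P=lambda x,y,z:plane("wrist",(70+(x+.5)/4-.5,115+(y+.5)/4-.5),z,o)
C=lambda x,y,z:plane("wrist",(310+(x+.5)*.19-.5,135+(y+.5)*.19-.5),z,o)
for a,b in [((177,57),(198,340)),((286,110),(94,295)),((328,191),(47,217))]:
    p,q=P(*a,.09),P(*b,.09);print("pot",(p+q)/2,np.linalg.norm(p-q),np.degrees(np.arctan2(*(p-q)[1::-1])))
print("rim",P(188,198,.09))
p,q=C(278,145,.064),C(199,323,.064);print("cap bar",(p+q)/2,np.linalg.norm(p-q),np.degrees(np.arctan2(*(p-q)[1::-1])))
print("flange",C(202,205,.032))
E
```

```text
pot [0.5352 0.066  0.09  ] 0.06809419841605316 9.671673570618378
pot [0.535  0.0659 0.09  ] 0.06864548949602277 -35.329150046161644
pot [0.535  0.0661 0.09  ] 0.06779902168837453 -70.37032559732508
rim [0.5365 0.0661 0.09  ]
cap bar [ 0.5747 -0.1673  0.064 ] 0.03868481387560324 -5.806117210920546
flange [ 0.5747 -0.1668  0.032 ]
```

Scaled: 0.11 m is 5.5, 0.0804 m is 4.02, -2.792 rad is -27.92.

Request:
tcp_steps --increments '[[[0, 0, -27.92], [0.285, 4.02, 5.5], 1], [[0, 0, -27.92], [0.285, 4.02, 5.5], 1], [[0, 0, -27.92], [0.285, 4.02, 5.5], 1], [[0, 0, -27.92], [0.285, 4.02, 5.5], 1], [[0, 0, -27.92], [0.285, 4.02, 5.5], 1], [[0, 0, -27.92], [0.285, 4.02, 5.5], 1], [[0, 0, -27.92], [0.285, 4.02, 5.5], 1], [[0, 0, -27.92], [0.285, 4.02, 5.5], 1], [[0, 0, -27.92], [0.285, 4.02, 5.5], 1], [[0, 0, -27.92], [0.285, 4.02, 5.5], 1], [[0, 0, -27.92], [0.285, 4.02, 5.5], 1], [[0, 0, -27.92], [0.285, 4.02, 5.5], 1], [[0, 0, -27.92], [0.285, 4.02, 5.5], 1], [[0, 0, -27.92], [0.285, 4.02, 5.5], 1], [[0, 0, -27.92], [0.285, 4.02, 5.5], 1], [[0, 0, -27.92], [0.285, 4.02, 5.5], 1], [[0, 0, -27.92], [0.285, 4.02, 5.5], 0.6]]'

```text
clock: 3.95
position: [0.5749, -0.1667, 0.16]
ee_rot: [0.053, 0.999, -0.0, -0.0]
ft_force: [0.4, 0.3, 0.3]
grip_width: 0.82
grasp_force: 0.0
```

```bash
python3 - <<'E'
from h import *
import pickle
o=manip.get_obs();print(o["clock"],o["position"],o["joint_pos"],R.from_quat(o["ee_rot"]).as_matrix());im=manip.camera("wrist");cv2.imwrite("pics/w2.png",im)
pickle.dump(o,open("o2.pkl","wb"))
cv2.imwrite("pics/w2b.png",cv2.resize(im,(800,600),interpolation=cv2.INTER_CUBIC))
E
```

```text
3.95 [ 0.5748762  -0.16671536  0.1599695 ] [ 0.95303603  0.52629339 -0.98207828  1.60689828  0.45549171  1.25596844
  1.35427048] [[-9.94421845e-01  1.05475681e-01 -2.73983269e-04]
 [ 1.05475820e-01  9.94421711e-01 -5.58307268e-04]
 [ 2.13567072e-04 -5.84091553e-04 -9.99999807e-01]]
```

View pics/w2b.png

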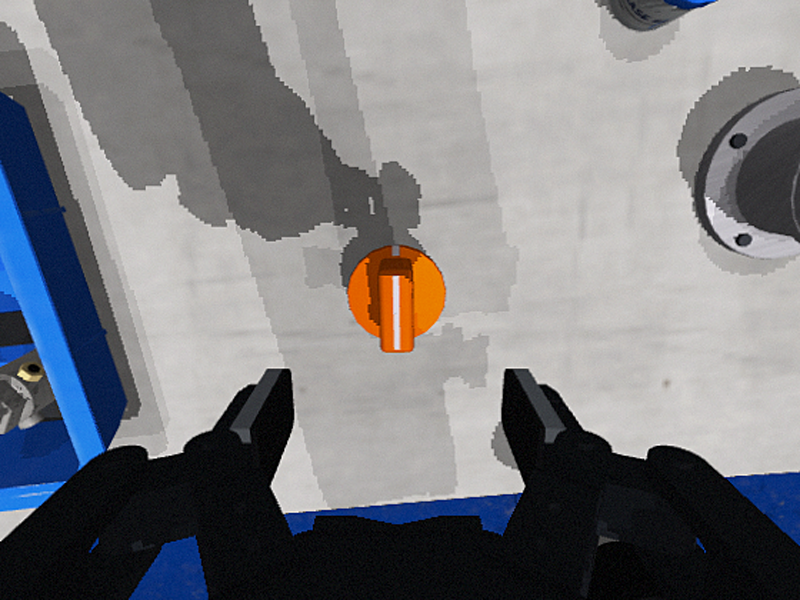

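The cap is centred under the gripper. Its bar's white line runs vertically from (396,276) to (397,350), and the fingers are symmetric about it.

```bash
python3 - <<'E'
from h import *;import pickle
o=pickle.load(open("o2.pkl","rb"))
p,q=[plane("wrist",((x+.5)*.7-.5,(y+.5)*.7-.5),.064,o) for x,y in((396,276),(397,350))]
c=(p+q)/2;print(c,np.linalg.norm(p-q),tool(o,p),tool(o,q),tool(o,[c[0],c[1],.054]))
E
```

```text
[ 0.57543173 -0.16670301  0.064     ] 0.04012059771507798 [ 0.01948728 -0.00010959  0.09597374] [-0.02063053  0.00036345  0.0959649 ] [-0.00057376  0.00013277  0.10596932]
```

Aligned within 1 mm. Descend, grip, then lift a little.

Request:
tcp_steps --increments '[[[0, 0, 0], [0, 0, 2.5], 0.6], [[0, 0, 0], [0, 0, 4.5], 0.6], [[0, 0, 0], [0, 0, 5.3], 0.6], [[0, 0, 0], [0, 0, 5.3], 0.6], [[0, 0, 0], [0, 0, 5.3], 0.6], [[0, 0, 0], [0, 0, 5.3], 0], [[0, 0, 0], [0, 0, 5.3], 0], [[0, 0, 0], [0, 0, 5.3], 0], [[0, 0, 0], [0, 0, 5.3], 0], [[0, 0, 0], [0, 0, 5.3], 0], [[0, 0, 0], [0, 0, 5.3], 0]]' --grip_force 80

```text
clock: 5.38
position: [0.5758, -0.1661, 0.055]
ee_rot: [0.051, 0.999, -0.0, 0.001]
ft_force: [-1.1, -0.2, 6.4]
grip_width: 0.198
grasp_force: 78.4
```

Request:
tcp_steps --increments '[[[0, 0, 0], [0, 0, -2], 0], [[0, 0, 0], [0, 0, -4.5], 0], [[0, 0, 0], [0, 0, -6.5], 0], [[0, 0, -1], [0.8, 2.85, -6.5], 0], [[0, 0, -2], [1.6, 5.7, -6.5], 0], [[0, 0, -2.7], [2.4, 8.5, -6.5], 0], [[0, 0, -2.7], [3.215, 11.35, -6.5], 0], [[0, 0, -2.7], [3.215, 11.35, -6.5], 0], [[0, 0, -2.7], [3.215, 11.35, -6.5], 0], [[0, 0, -2.7], [3.215, 11.35, -6.5], 0]]'

```text
clock: 6.62
position: [0.5344, 0.0649, 0.1837]
ee_rot: [-0.083, 0.997, -0.0, -0.0]
ft_force: [0.5, -0.1, -2.0]
grip_width: 0.194
grasp_force: 78.5
```

```bash
python3 - <<'E'
from h import *
import pickle
o=manip.get_obs();print(o["clock"],o["position"],o["joint_pos"],o["torque"],R.from_quat(o["ee_rot"]).as_matrix());
ims=[manip.camera(n) for n in("wrist","scene","side")]
pickle.dump((o,ims),open("o3.pkl","wb"))
w=ims[0][120:420,110:450]
s=ims[1][170:270,245:345];d=ims[2][170:270,232:332]
rs=lambda a,t:cv2.resize(a,t,interpolation=cv2.INTER_CUBIC)
cv2.imwrite("pics/m3.png",np.hstack([rs(w,(500,441))[:440],np.vstack([rs(s,(220,220)),rs(d,(220,220))])]))
E
```

```text
6.625 [0.53442442 0.0648551  0.1837495 ] [ 0.74441343  0.4141533  -1.1505729   1.73355576  0.3969964   1.25577019
  1.23591848] [0.00692181 0.05377639 0.06252186] [[-9.86121708e-01 -1.66023587e-01 -3.82427631e-04]
 [-1.66023435e-01  9.86121726e-01 -4.01493679e-04]
 [ 4.43777617e-04 -3.32429683e-04 -9.99999846e-01]]
```

View pics/m3.png

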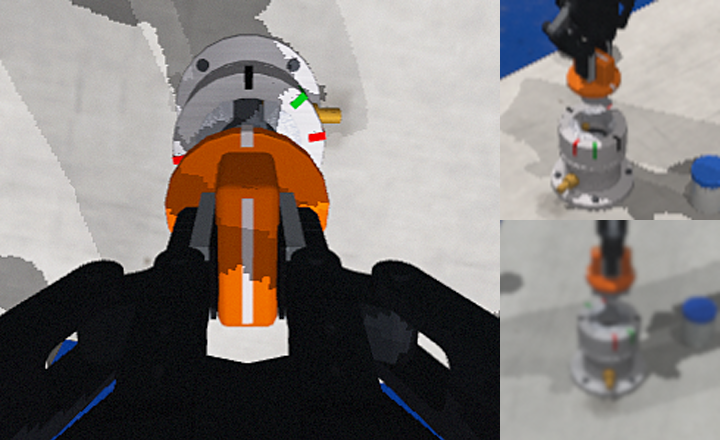

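The cap hangs level over the mouth. In the wrist crop, the bar line runs from (247,200) to (247,322), the flange line is at (248,137) and the near black mark at (249,77), so the marks look lined up.

```bash
python3 - <<'E'
from h import *;import pickle
np.set_printoptions(precision=4,suppress=True)
o,_=pickle.load(open("o3.pkl","rb"))
f=lambda x,y,z:plane("wrist",(110+(x+.5)*.68-.5,120+(y+.5)*.68-.5),z,o)
for n,x,y,z in[("bar far",247.5,200,.194),("bar near",247.5,322,.194),("flange",248,137,.162),("black",249,77,.09),("green",300,100,.09),("red",317,137,.09)]:
    p=f(x,y,z);print(n,p,tool(o,p))
t=np.radians(9.7);print("black exp",[.535-.034*np.cos(t),.066-.034*np.sin(t)])
print(tool(o,[.535,.066,.12]),R.from_quat(o["ee_rot"]).as_euler("xyz",degrees=True))
E
```

```text
bar far [0.5141 0.0621 0.194 ] [ 0.0205  0.0007 -0.0102]
bar near [0.5522 0.0685 0.194 ] [-0.0181  0.0006 -0.0103]
flange [0.5067 0.061  0.162 ] [0.028  0.0009 0.0218]
black [0.4998 0.0605 0.09  ] [0.0348 0.0015 0.0938]
green [0.5068 0.0865 0.09  ] [0.0236 0.0259 0.0938]
red [0.5236 0.0984 0.09  ] [0.005  0.0349 0.0937]
black exp [np.float64(0.501486082050979), np.float64(0.060271361094789914)]
[-0.0008  0.0011  0.0637] [-179.981    -0.0254 -170.4433]
```

Scaled: -0.0015 m is -0.075, 0.0008 m is 0.04.

Request:
tcp_steps --increments '[[[0, 0, 0], [-0.075, 0.04, 1], 0], [[0, 0, 0], [-0.075, 0.04, 1.75], 0], [[0, 0, 0], [-0.075, 0.04, 2.1], 0], [[0, 0, 0], [-0.075, 0.04, 2.3], 0], [[0, 0, 0], [-0.075, 0.04, 2.45], 0], [[0, 0, 0], [-0.075, 0.04, 2.45], 0]]'

```text
clock: 7.52
position: [0.5356, 0.0675, 0.1351]
ee_rot: [-0.084, 0.996, -0.0, 0.0]
ft_force: [-0.2, 0.2, -0.8]
grip_width: 0.197
grasp_force: 78.5
```

Request:
tcp_steps --increments '[[[0, 0, 0], [0, -0.065, 0.05], 0], [[0, 0, 0], [0, -0.065, 0.25], 0], [[0, 0, 0], [0, -0.065, 0.45], 0], [[0, 0, 0], [0, -0.065, 0.6], 0], [[0, 0, 0], [0, -0.065, 0.65], 0], [[0, 0, 0], [0, -0.065, 0.65], 0]]'

```text
clock: 8.28
position: [0.5357, 0.0663, 0.122]
ee_rot: [-0.085, 0.996, -0.0, -0.0]
ft_force: [0.0, 0.2, -1.5]
grip_width: 0.199
grasp_force: 78.5
```

Scaled: 0.003 m is 0.15, 0.002 m is 0.1.

Request:
tcp_steps --increments '[[[0, 0, 0], [0, 0, 0.05], 0], [[0, 0, 0], [0, 0, 0.1], 0], [[0, 0, 0], [0, 0, 0.15], 0], [[0, 0, 0], [0, 0, 0.15], 0]]'

```text
clock: 8.78
position: [0.5359, 0.0662, 0.1209]
ee_rot: [-0.084, 0.996, -0.001, 0.0]
ft_force: [-10.6, -3.6, 22.1]
grip_width: 0.196
grasp_force: 81.9
```

Request:
tcp_steps --increments '[[[0, 0, 0], [0, 0, -0.05], 0], [[0, 0, 1], [0, 0, -0.05], 0], [[0, 0, 2], [0, 0, -0.05], 0], [[0, 0, 3], [0, 0, -0.05], 0], [[0, 0, 4], [0, 0, -0.05], 0], [[0, 0, 4], [0, 0, -0.05], 0]]' --grip_force 100

```text
clock: 9.52
position: [0.5359, 0.066, 0.121]
ee_rot: [0.116, 0.993, -0.001, 0.0]
ft_force: [-5.3, -3.2, 10.7]
grip_width: 0.195
grasp_force: 98.5
```

```bash
python3 - <<'E'
from h import *
o=manip.get_obs();print(R.from_quat(o["ee_rot"]).as_euler("xyz",degrees=True),o["torque"],o["joint_pos"])
E
```

```text
[-1.79935997e+02  5.55778468e-02  1.66692968e+02] [-0.44364372  1.04166397  0.06875601] [ 0.63474015  0.44776404 -1.01477869  1.79769695  0.42007922  1.13140367
  0.81836655]
```

Scaled: 0.385 rad is 3.85.

Request:
tcp_steps --increments '[[[0, 0, 1], [0, 0, 0], 0], [[0, 0, 2], [0, 0, 0], 0], [[0, 0, 3], [0, 0, 0], 0], [[0, 0, 3.85], [0, 0, 0], 0], [[0, 0, 3.85], [0, 0, 0], 0], [[0, 0, 3.85], [0, 0, 0], 0], [[0, 0, 3.85], [0, 0, 0], 0]]'

```text
clock: 10.4
position: [0.5359, 0.0659, 0.121]
ee_rot: [0.303, 0.953, -0.001, 0.0]
ft_force: [-5.5, -2.2, 11.3]
grip_width: 0.193
grasp_force: 98.6
```

```bash
python3 - <<'E'
from h import *
import pickle
o=manip.get_obs();print(R.from_quat(o["ee_rot"]).as_euler("xyz",degrees=True),o["torque"],o["joint_pos"])
ims=[manip.camera(n) for n in("wrist","scene","side")]
pickle.dump((o,ims),open("o4.pkl","wb"))
w=ims[0][120:420,110:450]
s=ims[1][180:270,245:335];d=ims[2][180:270,237:327]
rs=lambda a,t:cv2.resize(a,t,interpolation=cv2.INTER_CUBIC)
cv2.imwrite("pics/m4.png",np.hstack([rs(w,(500,441))[:440],np.vstack([rs(s,(220,220)),rs(d,(220,220))])]))
E
```

```text
[-1.79951778e+02  6.73537711e-02  1.44712905e+02] [-0.59355666  1.17324998  0.11199506] [ 0.58170887  0.41607284 -0.94081015  1.79982824  0.37371343  1.1159098
  0.46819462]
```

View pics/m4.png

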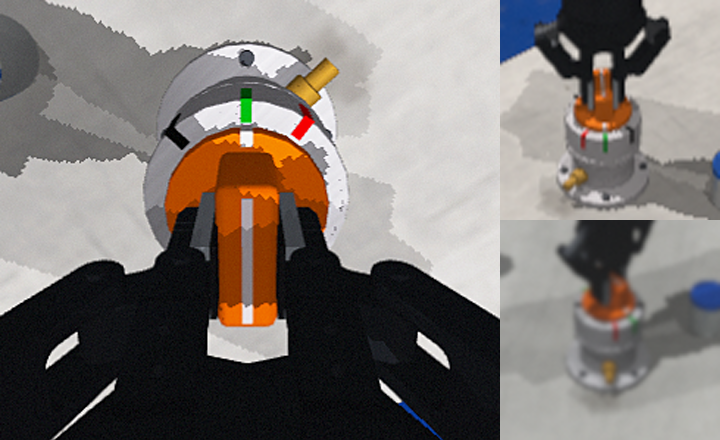

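The flange lies on the rim and its white line at (247,139) points straight at the green mark at (246,105). The twist of about 0.11 N m fits the spring pushing back, so I'm handing in with the cap still gripped.

```bash
python3 -c "
from workcell import manip
print(manip.hand_in())"
```

```text
the job is handed in; nothing more can be done
None
```

The cap is seated in the pot with its flange on the rim, turned clockwise 45° to the green vent marks and still held there by the gripper; I handed it in at about 10.5 s, and the bystanders were not touched.

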